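# Pack the rail, panel and wedge of a plotter kit in layers

## Robot

A 6-joint arm with a two-finger parallel gripper is mounted at the origin on the work surface. World frame = base frame: x ahead of the robot, y to its left, z up, the work surface at z = 0. Lengths are in m, angles in rad, forces in N, time in s.
With the tool pointing down it reaches from about 0.35 to 0.975 m from the base axis. Payload 4.9 kg.
Tool frame: the origin (TCP) lies on the centre line of the jaws, within the pads' length; the fingertips stand 8 mm ahead of it and the grasp point (between the pads) lies 11 mm behind it; z points along the fingers, y is the direction in which the jaws open and shut (so a half turn about z gives the same grasp; the last joint's range is limited). The gripper opens to 85 mm and grips with 20 to 120 N. Pads are 22 mm wide; open, the fingers measure 114 mm over their backs; the gripper's body (76 mm by 85 mm) begins 54 mm behind the grasp point. The pads swing forward as they close: fully open they stand 13 mm farther back than shut.
Start: joints at [-1.3, 0.053, 1.613, -0, 1.476, -0.119], TCP at [0.237, -0.578, 0.239] pointing down, gripper open.
Joint ranges: [-3.01, 3.01], [-1.01, 2.22], [0.06, 2.58], [-1.02, 4.17], [0.09, 2.62], [-3.14, 3.14]. Speed limits (rad/s): [2.57, 2.57, 3.14, 3.14, 3.14, 3.14].

## Interface

Orientations are given as a rotation vector (axis times angle).
In Python, from station import get_obs, get_image, calibration, finish_job gives the robot as it stands. The module is installed in compiled form; this text tells all that it offers.
- The arm moves only by the shell command python3 -m jog 'ROWS' [FORCE]. ROWS is JSON, a list of rows, each a list of 7 numbers: the shift along the tool's x, y, z in cm, then the turn, a rotation vector about the tool's x, y, z in rad, then the closure in counts, from 0 (fully open) to 255 (shut). In form: [[dx, dy, dz, ax, ay, az, jaw], ...]. A call has 1 to 8 rows; each row is the pose to reach, as a shift and turn from the pose measured when the call began, along the tool's axes at that moment; what a row does not reach only later rows make up. A row lasts 1/12 s, in which the tool goes at most 41.7 mm and 7.16 degrees, less where a joint would pass 70% of its speed; a pose out of reach is approached as far as the arm can. A call with a gripper value outside its range is refused whole. The fingers move at their own pace and stop on an object; FORCE is the grip in N (left out, the last holds). Time passes only in rows, so rows that repeat a pose let the fingers close. It gives the time, the measured TCP pose, the force and the opening at its end, in the units of the state.
- get_obs(): the state, without advancing time (a new reading comes with each control period).
- get_image(name): name is "side" or "top"; returns the picture (420x560x3 uint8, red, green, blue); there is no depth.
- calibration(name): a dict with "vfov" (degrees; the focal length in pixels is half the picture's height over the tangent of half this angle, whatever the lens; pixels are square), "cx", "cy" (the principal point, pixels), "dist_coeffs" ([k1, k2, p1, p2, k3] as OpenCV has them; the pictures are not rectified), "R" (3x3) and "t" (3): a world point X has camera coordinates R X + t. Camera axes: x right, y down, z forward; pixel columns grow to the right and rows downward; lengths in m; the calibration is good to about 2 mm. A picture is of the moment at which its call begins. calibration takes no time and is no camera call.
- finish_job(): hands the job in, once; it reports no verdict.
The state is a dict: "t": time; "q": joint angles; "dq": joint speeds; "effort": joint torques, N m; "tool_pos": TCP position; "tool_rot": TCP orientation; "contact_force": force on the tool from outside, world axes, zero at the start; "wrist_torque": the same for the moment, N m; "opening": finger opening in m.
Only numpy, scipy, OpenCV 4.12 (cv2) and the standard library are available. Lean on these libraries where they do the work, as an engineer would, in place of code of your own. Each camera call takes 0.05 s, during which the arm holds its last target. There are 200 camera calls.

## Task

Pack the plotter kit in its plywood cradle. Lay the aluminium rail flat in the trough first, then slide the slotted panel from the deck over it, along the fence, until it is fully home against the end stop, and lock it by driving the wooden wedge, thin end first, into the gap between the panel and the slanted keeper until it is tight and the panel is pressed against the fence. Leave the screwdriver, tape roll, steel block and slotted disc where they lie.

Things in the scene. Friction and masses are not known exactly. Their poses are not given: they have to be found in the camera images.
- cradle: Fixed plywood kit cradle, origin at table height, spanning x -155..155, y -100..85 mm; flat top 32 mm above the table, bare deck at x -155..10. A fence, 20 mm high above the top, runs along the whole +y side, inner face at y 75. x is the direction in which panel and wedge slide in. Home, the panel's origin is at (77, 12), the rail's near (76, 12), the tight wedge's near (45, -63) mm, x axes alike.
- trough (a point): Centre of the trough's floor, 6 mm above the table, at cradle (76, 12) mm, axes as the cradle's. The trough is a recess in the cradle's top, 132 mm long in x, 30 mm wide in y, 26 mm deep. In the middle of its length (28 mm either way) it widens to 100 mm (50 either way in y) with the same floor, as a relief for fingers.
- stop (a point): Foot of the end stop's face, on the cradle's top (32 mm above the table) at cradle (145, 12) mm. The stop is a wall 20 mm high above the top, across the cradle's far (+x) end.
- keeper (a point): Near end of the keeper's slanted face, on the cradle's top at cradle (20, -78.3) mm. The keeper is a block 20 mm high above the top on the cradle's -y side; its face runs on to cradle (140, -62.3), so that its gap to the panel narrows towards +x.
- panel: Brown MDF panel, 136 mm along its x, 126 mm along its y, 12 mm thick, about 160 g; origin at the centre of its underside. It starts loose on the cradle's deck, its x roughly along the cradle's x, with a gap to the fence. Two slots go right through: each 18 mm in x (from 22 to 40 mm either side of the centre), 76 mm in y.
- rail: Square aluminium extrusion with dark grooves, 120 x 20 x 20 mm, about 90 g, lying on the table; origin at its centre (10 mm above what it lies on), x along its length. Either end may go first.
- wedge: Dark wooden wedge on the table, 120 mm long, 26 high, 50 g, tapering in plan from 31 mm wide (-x end, rounded) to 16 (+x end, goes in first). Origin: underside, mid-length, middle of its 24 mm width there. Its +y side (y 12) is straight and goes against the panel; its -y side slants (y -18.7 near the thick end, -4 at the thin end) to match the keeper. Pushed in with 10 to 20 N it holds by friction.
- screwdriver: Bystander: screwdriver about 190 mm long; leave it.
- tape: Bystander: roll of paper tape, 100 mm across, 24 mm high; leave it.
- steel_block: Bystander: steel block 60 x 40 x 25 mm; leave it.
- disc: Bystander: brown slotted disc, 110 mm across, 6 mm thick; leave it.
Not all that is in view belongs to the job. Of the things like the rail, leave any that is purple or turquoise; of the rest the larger one is meant.

How it is judged:
On the way, in this order (a step that is already met when the one before it is completed fails the run):
1. the rail lies flat in the trough (x of rail in the frame of cradle between 0.066 and 0.086 m and y of rail in the frame of cradle between 0.004 and 0.02 m and z of rail in the frame of cradle between 0.012 and 0.02 m), for 0.2 s.
2. the panel covers the rail, fully home against the end stop (all of step 1 and x of panel in the frame of cradle between 0.0735 and 0.081 m and z of panel in the frame of cradle between 0.029 and 0.0345 m), for 0.2 s.
3. the wedge is driven in until it presses on the panel (all of step 2 and y of panel in the frame of cradle between 0.0095 and 0.0145 m and x of wedge in the frame of cradle between 0.03 and 0.062 m and y of wedge in the frame of cradle between -0.068 and -0.058 m and z of wedge in the frame of cradle between 0.029 and 0.036 m and angle between the x axis of wedge and the x axis of cradle, either way round below 0.05 rad and contact force between wedge and panel above 1.5 N), for 0.04 s.
At the end, for the whole second after the job is handed in: Rail flat in the trough (10 mm lengthwise, 8 sideways); panel flat over it, within 3.5 mm of the stop and 2.5 mm of the fence; wedge flat in the gap, thin end first, at most 15 mm short of its nominal tight place; all at rest (all of step 2 and y of panel in the frame of cradle between 0.0095 and 0.0145 m and x of wedge in the frame of cradle between 0.03 and 0.062 m and y of wedge in the frame of cradle between -0.068 and -0.058 m and z of wedge in the frame of cradle between 0.029 and 0.036 m and angle between the x axis of wedge and the x axis of cradle, either way round below 0.05 rad and linear speed of each of rail, panel, wedge below 0.02 m/s); the robot touches nothing.
It fails at once if a bystander is moved more than 30 mm (distance of any of screwdriver, tape, steel_block, disc from where it was at the start of the episode above 0.03 m).
It also fails if it takes over 72 s, if anything falls off the work surface, if the arm or the gripper's body presses on something with over 40 N, if the wrist force passes 120 N, or if a joint passes its speed limit or range.

## Working session

There is one attempt and no reset: what is moved stays moved. The work goes in short steps, Python scripts to look and compute and a shell command to move; the robot and the scene stay as the last step left them, time stands still between calls to the robot, and variables do not carry over. Pictures are saved under pics/ and viewed, about 8 in all and at most 12, crops included, and the job is handed in when it is done.

```bash
mkdir -p pics; python3 - <<'E'
from station import *
import cv2
for n in("top","side"):
    im=get_image(n); cv2.imwrite(f"pics/{n}0.png",im[:,:,::-1]); c=calibration(n); print(n,c)
o=get_obs();print(o["t"],o["tool_pos"],o["tool_rot"],o["opening"])
E
```

```text
top {'vfov': 50.13511927036533, 'cx': 282.9682643962315, 'cy': 205.2576642165997, 'dist_coeffs': array([-0.07738089,  0.        ,  0.        ,  0.        ,  0.        ]), 'R': array([[ 0.02357241, -0.9996991 ,  0.00678661],
       [-0.99617723, -0.02405946, -0.08397654],
       [ 0.08411456, -0.00478114, -0.99644462]]), 't': array([0.00600306, 0.49068597, 1.11213494])}
side {'vfov': 45.75605603385022, 'cx': 284.14311100821755, 'cy': 213.1912139634908, 'dist_coeffs': array([-0.14325474,  0.        ,  0.        ,  0.        ,  0.        ]), 'R': array([[-0.82476672, -0.56516877, -0.01855038],
       [-0.30783276,  0.47626371, -0.82365762],
       [ 0.47434044, -0.67361498, -0.56678392]]), 't': array([0.42853951, 0.20810638, 1.00651382])}
0.1 [ 0.23735099 -0.57758772  0.23817624] [-3.08029508e+00 -6.08036993e-01  2.28036064e-04] 0.08570686702427628
```

View pics/top0.png

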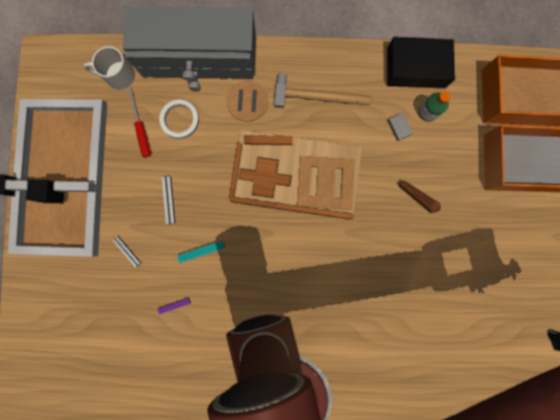

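View pics/side0.png

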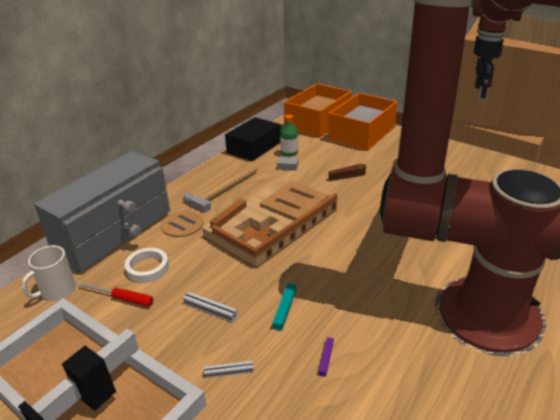

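The top view shows the cradle at (297,174) with its +x to the left (world +y) and the fence at the bottom. The panel is on the right part, around (327,182). The large rail is at (168,200), the small silver decoy at (127,250), and the wedge at (419,195). The side view agrees.

```bash
cat > h.py <<'E'
import numpy as np, cv2
from station import *
from scipy.spatial.transform import Rotation as Ro
def K(c): 
    f=210/np.tan(np.radians(c["vfov"]/2)); return np.array([[f,0,c["cx"]],[0,f,c["cy"]],[0,0,1]])
def ray(n,uv,z):
    c=calibration(n); p=cv2.undistortPoints(np.array(uv,float).reshape(-1,1,2),K(c),c["dist_coeffs"]).reshape(-1,2)
    R=np.array(c["R"]);o=-R.T@c["t"]; d=np.c_[p,np.ones(len(p))]@R
    return o+d*((z-o[2])/d[:,2])[:,None]
def proj(n,X):
    c=calibration(n); return cv2.projectPoints(np.array(X,float).reshape(-1,1,3),cv2.Rodrigues(c["R"])[0],c["t"],K(c),c["dist_coeffs"])[0].reshape(-1,2)
def crop(im,x0,y0,x1,y1,s,fn): cv2.imwrite(fn,cv2.resize(im[y0:y1,x0:x1,::-1],None,fx=s,fy=s,interpolation=cv2.INTER_CUBIC))
E
python3 - <<'E'
from h import *
im=cv2.imread("pics/top0.png")[:,:,::-1]; si=cv2.imread("pics/side0.png")[:,:,::-1]
a=cv2.resize(im[125:225,225:370],None,fx=5,fy=5,interpolation=2)
b=cv2.resize(im[165:225,145:190],None,fx=4,fy=4,interpolation=2)
b2=cv2.resize(im[170:220,385:445],None,fx=4,fy=4,interpolation=2)
cv2.imwrite("pics/c1.png",a[:,:,::-1])
hsv=cv2.cvtColor(im,cv2.COLOR_RGB2HSV)
def rep(name,m,x0,y0,x1,y1,z):
    M=np.zeros_like(m);M[y0:y1,x0:x1]=m[y0:y1,x0:x1]
    cs=cv2.findContours(M,0,1)[0];k=max(cs,key=cv2.contourArea);r=cv2.minAreaRect(k);bx=cv2.boxPoints(r)
    print(name,r);P=ray("top",bx,z);print(P.round(4),P.mean(0).round(4))
    for i in range(2):
        d=P[i+1]-P[i];print(np.linalg.norm(d).round(4),np.arctan2(d[1],d[0]).round(3))
rep("rail",((hsv[:,:,1]<70)&(hsv[:,:,2]>70)).astype(np.uint8)*255,150,165,188,235,.02)
w=((hsv[:,:,2]<115)).astype(np.uint8)*255
rep("wedge",w,385,165,450,222,.026)
c=np.zeros((500,800,3),np.uint8);c[:240,:180]=b;c[:200,200:440]=b2
c[240:440,0:180]=0
c[250:450,200:440]=cv2.cvtColor(cv2.resize(w[170:220,385:445],None,fx=4,fy=4,interpolation=0),8)
s=cv2.resize(si[155:190,320:375],None,fx=5,fy=5,interpolation=2);c[:175,460:735]=s
cv2.imwrite("pics/c2.png",c[:,:,::-1])
E
```

```text
rail ((167.83197021484375, 199.65164184570312), (47.44072723388672, 9.325181007385254), 84.80557250976562)
[[0.5566 0.3302 0.02  ]
 [0.5593 0.3064 0.02  ]
 [0.4393 0.29   0.02  ]
 [0.4366 0.3136 0.02  ]] [0.498 0.31  0.02 ]
0.0239 -1.458
0.1211 -3.006
wedge ((418.02001953125, 195.63999938964844), (49.599998474121094, 13.000000953674316), 36.869895935058594)
[[ 0.5459 -0.2634  0.026 ]
 [ 0.5731 -0.2835  0.026 ]
 [ 0.4995 -0.3858  0.026 ]
 [ 0.4726 -0.3655  0.026 ]] [ 0.5228 -0.3246  0.026 ]
0.0338 -0.636
0.126 -2.194
```

View pics/c1.png

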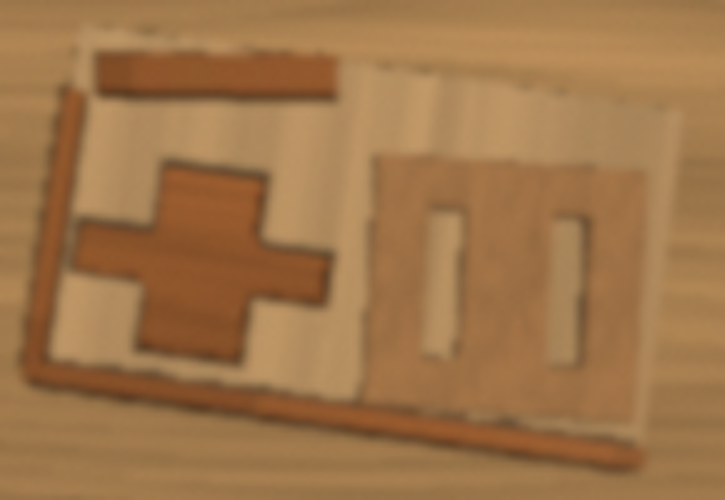

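View pics/c2.png

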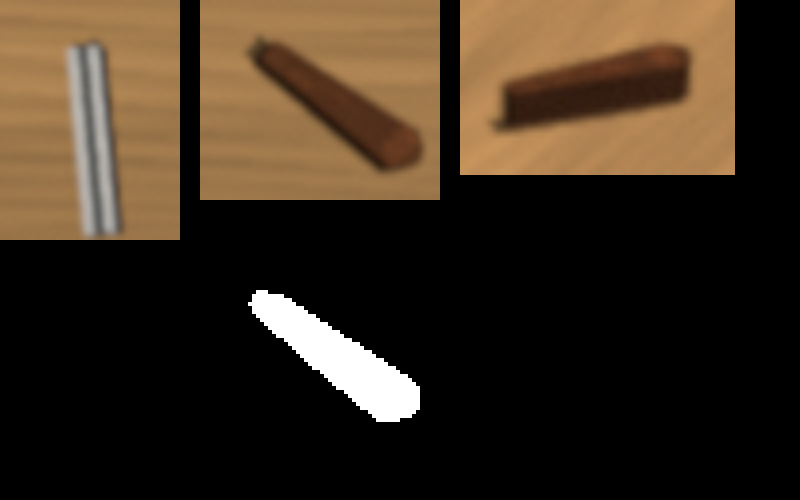

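```bash
cat >> h.py <<'E'
def fit(A,B): # 2D rigid B=R A+t
    a,b=A.mean(0),B.mean(0);x=(A-a);y=(B-b)
    th=np.arctan2((x[:,0]*y[:,1]-x[:,1]*y[:,0]).sum(),(x*y).sum());R=np.array([[np.cos(th),-np.sin(th)],[np.sin(th),np.cos(th)]])
    return th,R,b-R@a
def tool():
    o=get_obs();R=Ro.from_rotvec(o["tool_rot"]).as_matrix();return o,R
def go(xyz,jawang):
    """shift (cm) & turn to have TCP at xyz pointing down with tool y along jawang (mod pi), z exactly down"""
    o,R=tool();d=R.T@(np.array(xyz)-o["tool_pos"])*100
    best=None
    for s in(0,np.pi):
        a=jawang+s;y=np.array([np.cos(a),np.sin(a),0]);z=np.array([0,0,-1.]);T=np.c_[np.cross(y,z),y,z]
        v=Ro.from_matrix(R.T@T).as_rotvec()
        print("shift cm",d.round(2),"turn",v.round(3),"deg",np.degrees(np.linalg.norm(v)).round(0),"q6",o["q"][5].round(2))
E
python3 - <<'E'
from h import *
F=lambda p:np.array(p,float)/5+np.array([225,125])-.4
tr=F([(80,218),(70,270),(333,252),(325,303),(163,160),(268,175),(243,362),(137,348),(682,105),(85,28)])
C=np.array([(142,-3),(142,27),(10,-3),(10,27),(104,-38),(48,-38),(48,62),(104,62),(-155,-100),(155,-100)])/1e3
W=ray("top",tr,.032)[:,:2]
th,R,t=fit(C,W);print("cradle",th,t,((C@R.T+t-W)*1000).round(1).tolist())
pc=F([(372,155),(650,170),(635,425),(360,400)]);P=ray("top",pc,.044)[:,:2]
tp,Rp,q=fit(np.array([(68,-63),(-68,-63),(-68,63),(68,63)])/1e3,P);print("panel",tp,q,"in cradle",R.T@(q-t),tp-th, (np.linalg.norm(np.diff(P,axis=0),axis=1)))
print("trough",R@[.076,.012]+t)
o,T=tool();print(T.round(3)); go((.498,.31,.10),.125+np.pi/2)
# wedge long edge in world
E
```

```text
cradle 1.4600751701598815 [ 0.56351574 -0.01269634] [[1.8, 1.5], [-1.5, 0.7], [1.4, -2.0], [-2.5, -2.1], [1.8, 0.8], [2.0, -1.7], [-2.4, -0.8], [-1.9, 1.6], [-0.4, -1.1], [1.9, 3.0]]
panel 1.5273951900583647 [ 0.54908225 -0.08650843] in cradle [-0.07495494  0.00618924] 0.06732001989848313 [0.13941006 0.12830811 0.13678851]
trough [0.55998684 0.06416423]
[[ 0.925  0.38  -0.001]
 [ 0.38  -0.925  0.002]
 [ 0.    -0.002 -1.   ]]
shift cm [ 57.83 -72.17  13.96] turn [-0.    -0.003 -2.877] deg 165.0 q6 -0.12
shift cm [ 57.83 -72.17  13.96] turn [-0.002  0.     0.265] deg 15.0 q6 -0.12
```

```bash
M='python3 -m jog'
python3 -m jog '[[20,-25,2,0,0,0,0],[20,-25,2,0,0,0,0],[20,-25,2,0,0,0,0],[20,-25,2,0,0,0,0],[20,-25,2,0,0,0,0],[20,-25,2,0,0,0,0],[20,-25,2,0,0,0,0],[20,-25,2,0,0,0,0]]' 40
python3 -m jog '[[20,-25,2,0,0,0,0],[20,-25,2,0,0,0,0],[20,-25,2,0,0,0,0],[20,-25,2,0,0,0,0],[20,-25,2,0,0,0,0],[20,-25,2,0,0,0,0],[20,-25,2,0,0,0,0],[20,-25,2,0,0,0,0]]'
python3 -m jog '[[17.8,-22,2,0,0,0.26,0],[17.8,-22,2,0,0,0.26,0],[17.8,-22,2,0,0,0.26,0],[17.8,-22,2,0,0,0.26,0],[17.8,-22,2,0,0,0.26,0],[17.8,-22,2,0,0,0.26,0],[17.8,-22,2,0,0,0.26,0],[17.8,-22,2,0,0,0.26,0]]'
python3 -c "
from h import *
go((.498,.31,.08),.125+np.pi/2)"
```

```text
t: 0.77
tool_pos: [0.3274, -0.2673, 0.2178]
tool_rot: [-3.079, -0.609, 0.0]
contact_force: [0.7, -0.1, 0.5]
opening: 0.0852
t: 1.43
tool_pos: [0.4169, 0.043, 0.1982]
tool_rot: [-3.078, -0.612, -0.0]
contact_force: [-0.0, -0.7, -0.1]
opening: 0.0853
t: 2.1
tool_pos: [0.4971, 0.3191, 0.1776]
tool_rot: [-3.129, -0.214, 0.003]
contact_force: [-1.3, -0.5, 0.8]
opening: 0.0856
shift cm [-0.02  0.96  9.76] turn [-2.00e-03 -8.00e-03 -3.13e+00] deg 179.0 q6 1.88
shift cm [-0.02  0.96  9.76] turn [-0.005  0.002  0.012] deg 1.0 q6 1.88
```

```bash
python3 -m jog '[[0,0.96,9,0,0,0.01,0],[0,0.96,9,0,0,0.01,0],[0,0.96,9,0,0,0.01,0],[0,0.96,12,0,0,0.01,0],[0,0.96,15,0,0,0.01,0],[0,0.96,16.6,0,0,0.01,0],[0,0.96,16.6,0,0,0.01,0],[0,0.96,16.6,0,0,0.01,0]]'
python3 -m jog '[[0,0,0,0,0,0,255],[0,0,0,0,0,0,255],[0,0,0,0,0,0,255],[0,0,0,0,0,0,255],[0,0,0,0,0,0,255],[0,0,0,0,0,0,255],[0,0,0,0,0,0,255],[0,0,0,0,0,0,255]]'
python3 -m jog '[[0,0,-2,0,0,0,255],[0,0,-5,0,0,0,255],[0,0,-9,0,0,0,255],[0,0,-9,0,0,0,255],[0,0,-9,0,0,0,255],[0,0,-9,0,0,0,255]]'
python3 - <<'E'
from h import *
go((.560,.064,.10),1.46+np.pi/2)
a=get_image("top");b=get_image("side")
c=np.zeros((600,800,3),np.uint8);c[:600,:400]=cv2.resize(a[150:270,130:210],(400,600));c[:450,400:]=cv2.resize(b[180:360,130:290],(400,450))
cv2.imwrite("pics/c3.png",c[:,:,::-1])
E
```

```text
t: 2.77
tool_pos: [0.4977, 0.3099, 0.0115]
tool_rot: [-3.131, -0.198, 0.006]
contact_force: [-0.2, -0.4, 1.0]
opening: 0.0854
t: 3.43
tool_pos: [0.4983, 0.3103, 0.0125]
tool_rot: [-3.13, -0.198, 0.003]
contact_force: [-1.8, 0.4, 5.4]
opening: 0.0195
t: 3.93
tool_pos: [0.4979, 0.3095, 0.1016]
tool_rot: [-3.131, -0.198, 0.005]
contact_force: [-0.3, -0.1, -2.3]
opening: 0.019
shift cm [ 3.07 25.14  0.04] turn [-0.     0.006  1.808] deg 104.0 q6 1.87
shift cm [ 3.07 25.14  0.04] turn [-0.006 -0.    -1.334] deg 76.0 q6 1.87
```

View pics/c3.png

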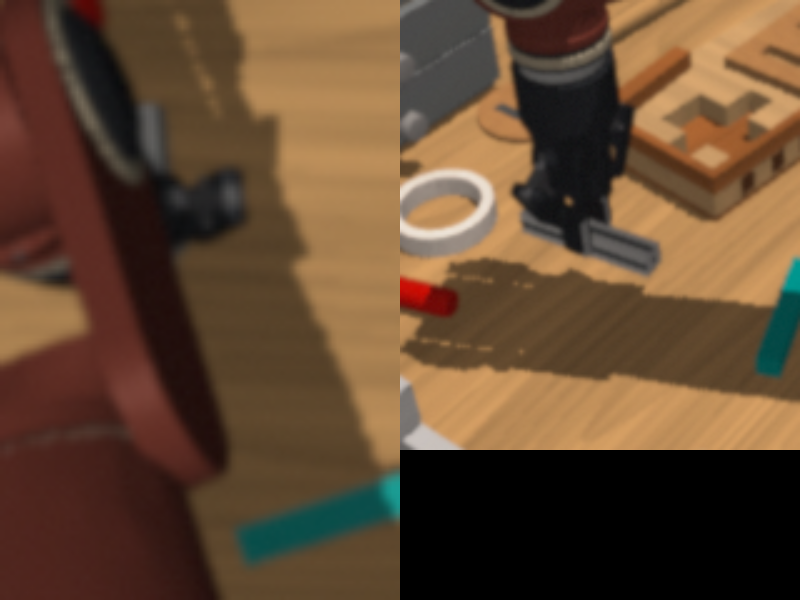

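```bash
python3 - <<'E'
from h import *
P=ray("side",[[130+(523-400)/2.5,180+222/2.5],[130+(656-400)/2.5,180+262/2.5]],.0995);print(P,np.linalg.norm(P[1]-P[0]),P.mean(0),tool()[0]["tool_pos"])
E
python3 -m jog '[[3.07,4,0,0,0,-0.12,255],[3.07,8,0,0,0,-0.24,255],[3.07,12,0,0,0,-0.36,255],[3.07,15,0,0,0,-0.48,255],[3.07,18,0,0,0,-0.6,255],[3.07,21,0,0,0,-0.72,255],[3.07,25.1,0,0,0,-0.84,255],[3.07,25.1,0,0,0,-0.96,255]]'
python3 -c "
from h import *
go((.560,.064,.10),1.46+np.pi/2)"
```

```text
[[0.55012441 0.32535331 0.0995    ]
 [0.430738   0.30213073 0.0995    ]] 0.12162401953403205 [0.4904312  0.31374202 0.0995    ] [0.49698467 0.30911712 0.10001105]
t: 4.7
tool_pos: [0.5583, 0.0587, 0.0967]
tool_rot: [-2.685, -1.621, 0.013]
contact_force: [0.4, 1.0, -2.1]
opening: 0.019
shift cm [ 0.54 -0.1  -0.33] turn [0.003 0.013 2.768] deg 159.0 q6 0.46
shift cm [ 0.54 -0.1  -0.33] turn [-0.009  0.002 -0.374] deg 21.0 q6 0.46
```

```bash
python3 -m jog '[[0.94,-0.1,0,0,0,-0.12,255],[0.94,-0.1,0,0,0,-0.24,255],[0.94,-0.1,0,0,0,-0.37,255],[0.94,-0.1,0,0,0,-0.374,255],[0.94,-0.1,0,0,0,-0.374,255]]'
python3 - <<'E'
from h import *
go((.5604,.068,.10),1.46+np.pi/2)
a=get_image("top");b=get_image("side")
c=np.zeros((600,800,3),np.uint8);c[:300,:]=cv2.resize(a[125:200,220:420],(800,300));c[300:,:400]=cv2.resize(b[150:270,190:270],(400,600))[:300];c[300:,400:]=cv2.resize(b[150:270,180:340],(400,300))
cv2.imwrite("pics/c4.png",cv2.resize(b[170:290,180:340],(800,600),interpolation=2)[:,:,::-1])
E
```

```text
t: 5.12
tool_pos: [0.5607, 0.0675, 0.0949]
tool_rot: [-2.337, -2.086, 0.014]
contact_force: [0.2, 0.2, -1.3]
opening: 0.019
shift cm [ 0.05 -0.04 -0.51] turn [1.000e-03 2.000e-02 3.139e+00] deg 180.0 q6 0.1
shift cm [ 0.05 -0.04 -0.51] turn [-0.013  0.001 -0.003] deg 1.0 q6 0.1
```

View pics/c4.png

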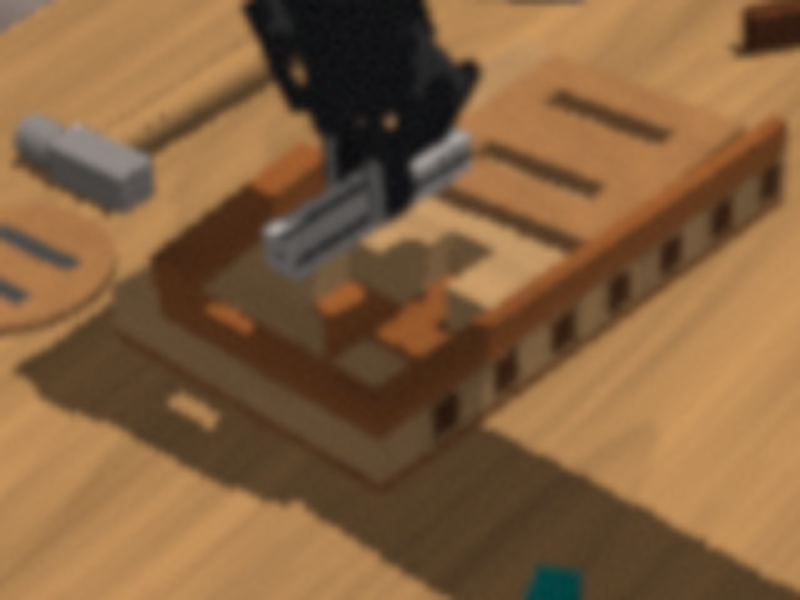

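```bash
cat >> h.py <<'E'
TH=1.4601;CT=np.array([.56352,-.0127]);CR=np.array([[np.cos(TH),-np.sin(TH)],[np.sin(TH),np.cos(TH)]])
toC=lambda p:(np.array(p)[...,:2]-CT)@CR
toW=lambda p:np.array(p)@CR.T+CT
E
python3 - <<'E'
from h import *
o,_=tool();z=o["tool_pos"][2]
F=lambda p:np.array(p,float)/5+[180,170]
P=ray("side",F([(280,252),(466,152)]),z-.0015);print(toC(P),np.linalg.norm(P[1]-P[0]),toC(P.mean(0)),"tool",toC(o["tool_pos"]))
for n,c,px in[("stop/fence corner",(.155,.085,.052),(378,435)),("fence far",(-.155,.085,.052),(783,123)),("bottom",(.155,.085,0),(382,487)),("fence/stop inner",(.145,.075,.052),None)]:
    w=[*toW(c[:2]),c[2]];print(n,(proj("side",w)[0]-[180,170])*5,px)
E
```

```text
[[0.13757377 0.01388567]
 [0.02132169 0.02412659]] 0.11670228049579373 [0.07944773 0.01900613] tool [0.07955083 0.0112388 ]
stop/fence corner [371.19576555 404.61348972] (378, 435)
fence far [779.26035959 117.02480046] (783, 123)
bottom [377.29393646 492.81994264] (382, 487)
fence/stop inner [370.40851144 385.02106499] None
```

```bash
python3 -m jog '[[0,-0.06,2,-0.013,0,0,255],[0,-0.06,4,-0.013,0,0,255],[0,-0.06,5,-0.013,0,0,255],[0,-0.06,6,-0.013,0,0,255],[0,-0.06,6.6,-0.013,0,0,255],[0,-0.06,7.2,-0.013,0,0,255],[0,-0.06,7.4,-0.013,0,0,255],[0,-0.06,7.4,-0.013,0,0,255]]'
```

```text
t: 5.88
tool_pos: [0.5597, 0.0677, 0.0215]
tool_rot: [2.342, 2.091, 0.0]
contact_force: [0.3, 0.3, -0.8]
opening: 0.0188
```

```bash
python3 -m jog '[[0,0,0.15,0,0,0,255],[0,0,0.3,0,0,0,255],[0,0,0.32,0,0,0,150],[0,0,0.32,0,0,0,150],[0,0,0.32,0,0,0,150],[0,0,0.32,0,0,0,150]]'
python3 -m jog '[[0,0,-3,0,0,0,150],[0,0,-7,0,0,0,150],[0,0,-11,0,0,0,0],[0,0,-15,0,0,0,0],[0,-8,-15,0,0,0,0],[-10,-8,-15,0,0,0,0],[-14,-8,-15,0,0,0,0],[-14,-8,-15,0,0,0,0]]'
python3 - <<'E'
from h import *
a=get_image("top");b=get_image("side")
c=np.zeros((600,800,3),np.uint8);c[:300]=cv2.resize(a[125:215,220:460],(800,300),interpolation=2);c[300:]=cv2.resize(b[160:265,200:480],(800,300),interpolation=2)
cv2.imwrite("pics/c5.png",c[:,:,::-1])
o,_=tool();print(toC(o["tool_pos"]))
E
```

```text
t: 6.38
tool_pos: [0.5601, 0.0677, 0.0187]
tool_rot: [2.342, 2.091, 0.001]
contact_force: [-0.4, 0.6, 0.3]
opening: 0.0353
t: 7.05
tool_pos: [0.4705, -0.0433, 0.1694]
tool_rot: [2.338, 2.093, 0.003]
contact_force: [0.8, -0.4, -0.0]
opening: 0.0854
[-0.04445253  0.08922117]
```

View pics/c5.png

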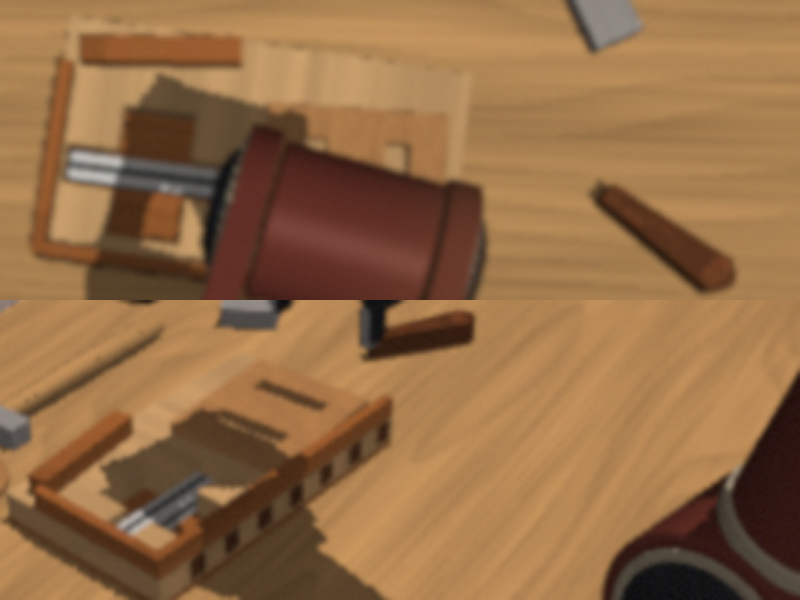

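```bash
python3 - <<'E'
from h import *
F=lambda p:np.array(p,float)/5+np.array([225,125])-.4
print(toC(ray("top",F([(506,286)]),.040)))
go([*toW([-.075,-.082]),.10],TH)
E
```

```text
[[-0.07596312  0.00510364]]
shift cm [-2.89 17.13  6.96] turn [ 0.     0.004 -1.58 ] deg 91.0 q6 -0.14
shift cm [-2.89 17.13  6.96] turn [ 0.004 -0.     1.562] deg 89.0 q6 -0.14
```

```bash
python3 -m jog '[[-2.9,4,0,0,0,0.12,0],[-2.9,8,0,0,0,0.24,0],[-2.9,12,0,0,0,0.36,0],[-2.9,17.1,1,0,0,0.48,0],[-2.9,17.1,3,0,0,0.6,0],[-2.9,17.1,5,0,0,0.72,0],[-2.9,17.1,5,0,0,0.84,0],[-2.9,17.1,5,0,0,0.96,0]]'
python3 -m jog '[[0,0,0,0,0,0.12,0],[0,0,0,0,0,0.24,0],[0,0,0,0,0,0.36,0],[0,0,0,0,0,0.48,0],[0,0,0,0,0,0.6,0]]'
python3 -c "
from h import *
go([*toW([-.075,-.082]),.033],TH)"
```

```text
t: 7.82
tool_pos: [0.6356, -0.0954, 0.1167]
tool_rot: [3.048, 0.755, -0.003]
contact_force: [0.4, 0.0, -0.1]
opening: 0.0855
t: 8.23
tool_pos: [0.6359, -0.0947, 0.1167]
tool_rot: [3.135, -0.188, -0.003]
contact_force: [-0.0, 0.1, 0.2]
opening: 0.0851
shift cm [0.11 0.13 8.37] turn [ 2.000e-03 -2.000e-03  3.133e+00] deg 179.0 q6 1.43
shift cm [0.11 0.13 8.37] turn [ 0.001  0.002 -0.009] deg 1.0 q6 1.43
```

```bash
python3 -m jog '[[0.1,0.1,4,0,0,-0.009,0],[0.1,0.1,7,0,0,-0.009,0],[0.1,0.1,8,0,0,-0.009,0],[0.1,0.1,8.4,0,0,-0.009,0],[0.1,0.1,8.4,0,0,-0.009,0]]'
python3 -m jog '[[-0.4,0,0,0,0,0,0],[-0.8,0,0,0,0,0,0],[-1.2,0,0,0,0,0,0],[-1.4,0,0,0,0,0,0],[-1.5,0,0,0,0,0,0]]'
python3 -m jog '[[-0.1,0,0,0,0,0,0],[-0.2,0,0,0,0,0,0],[-0.3,0,0,0,0,0,0],[-0.4,0,0,0,0,0,0],[-0.4,0,0,0,0,0,0]]'
python3 -c "
from h import *
print(toC(tool()[0]['tool_pos']),tool()[0]['contact_force']@np.c_[np.r_[CR[:,0],0],np.r_[CR[:,1],0]])"
```

```text
t: 8.65
tool_pos: [0.6363, -0.0955, 0.0319]
tool_rot: [3.136, -0.173, -0.005]
contact_force: [0.6, -0.1, 0.2]
opening: 0.0856
t: 9.07
tool_pos: [0.6219, -0.0942, 0.0334]
tool_rot: [3.135, -0.173, -0.001]
contact_force: [0.1, -0.6, 0.9]
opening: 0.0854
t: 9.48
tool_pos: [0.6179, -0.0937, 0.0334]
tool_rot: [3.135, -0.173, -0.001]
contact_force: [1.0, -0.2, 0.4]
opening: 0.0849
[-0.07449629 -0.06303299] [-0.09678321 -1.04362366]
```

```bash
for i in 1 2 3; do :; done
python3 -m jog '[[-0.1,0,0,0,0,0,0],[-0.15,0,0,0,0,0,0],[-0.15,0,0,0,0,0,0]]'
python3 -m jog '[[-0.1,0,0,0,0,0,0],[-0.15,0,0,0,0,0,0],[-0.15,0,0,0,0,0,0]]'
python3 -m jog '[[-0.1,0,0,0,0,0,0],[-0.15,0,0,0,0,0,0],[-0.15,0,0,0,0,0,0]]'
python3 - <<'E'
from h import *
print(toC(tool()[0]['tool_pos']))
b=get_image("side");cv2.imwrite("pics/c6.png",cv2.resize(b[160:280,190:350],(800,600),interpolation=2)[:,:,::-1])
E
```

```text
t: 9.73
tool_pos: [0.6165, -0.0937, 0.0334]
tool_rot: [3.135, -0.173, -0.001]
contact_force: [1.7, -1.1, 0.1]
opening: 0.0855
t: 9.98
tool_pos: [0.6156, -0.0938, 0.0337]
tool_rot: [3.135, -0.174, 0.002]
contact_force: [4.0, -1.8, -1.7]
opening: 0.0857
t: 10.23
tool_pos: [0.6153, -0.0941, 0.0345]
tool_rot: [3.134, -0.175, 0.008]
contact_force: [4.4, -3.1, -0.8]
opening: 0.0852
[-0.07516162 -0.06048851]
```

View pics/c6.png

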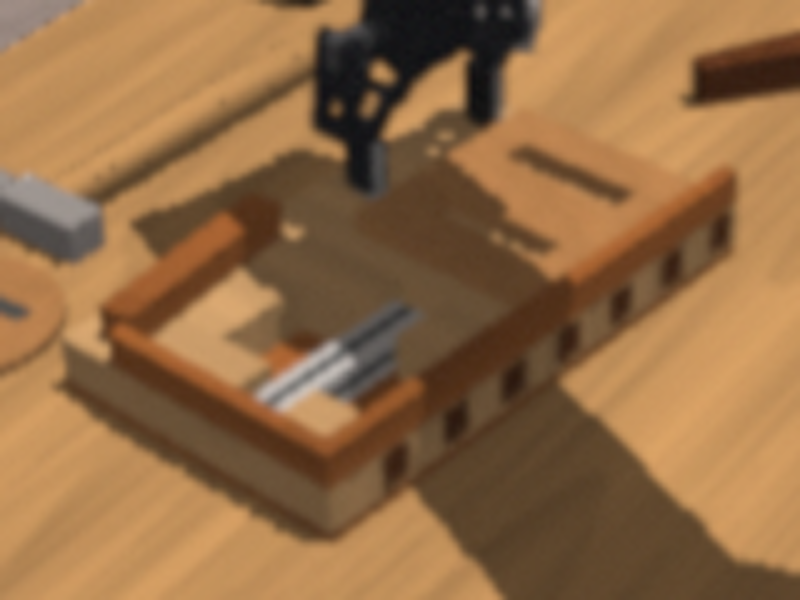

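```bash
python3 -m jog '[[1,0,0,0,0,0,0],[2,0,0,0,0,0,0],[2,0,-4,0,0,0,0],[2,0,-7,0,0,0,0],[-2,0,-7,0,0,-0.12,0],[-4,0,-7,0,0,-0.24,0],[-6,0,-7,0,0,-0.36,0],[-6,0,-7,0,0,-0.48,0]]'
python3 -c "
from h import *
go([*toW([-.170,.010]),.10],TH+np.pi/2)"
```

```text
t: 10.95
tool_pos: [0.5509, -0.0858, 0.1025]
tool_rot: [3.086, 0.585, -0.003]
contact_force: [-0.5, -0.0, -0.6]
opening: 0.0852
shift cm [-4.96  8.23  0.26] turn [2.000e-03 1.000e-03 2.056e+00] deg 118.0 q6 0.91
shift cm [-4.96  8.23  0.26] turn [-1.000e-03  2.000e-03 -1.085e+00] deg 62.0 q6 0.91
```

```bash
python3 -m jog '[[-2.5,4,0,0,0,-0.12,0],[-5,8.2,0,0,0,-0.24,0],[-5,8.2,0,0,0,-0.36,0],[-5,8.2,0,0,0,-0.48,0],[-5,8.2,0,0,0,-0.6,0],[-5,8.2,0,0,0,-0.72,0],[-5,8.2,0,0,0,-0.84,0],[-5,8.2,0,0,0,-0.96,0]]'
python3 -c "
from h import *
go([*toW([-.170,.010]),.034],TH+np.pi/2)"
```

```text
t: 11.62
tool_pos: [0.5331, -0.1797, 0.1019]
tool_rot: [-2.459, -1.949, 0.005]
contact_force: [0.8, -0.2, 0.3]
opening: 0.0855
shift cm [-0.04  0.21  6.79] turn [-0.     0.007  3.022] deg 173.0 q6 -0.23
shift cm [-0.04  0.21  6.79] turn [-0.005 -0.    -0.12 ] deg 7.0 q6 -0.23
```

```bash
python3 -m jog '[[0,0.2,3,0,0,-0.12,0],[0,0.2,6,0,0,-0.12,0],[0,0.2,6.8,0,0,-0.12,0],[0,0.2,6.8,0,0,-0.12,0]]'
python3 -m jog '[[1,0,0,0,0,0,0],[2,0,0,0,0,0,0],[3,0,0,0,0,0,0],[4.2,0,0,0,0,0,0],[5.4,0,0,0,0,0,0],[6.6,0,0,0,0,0,0],[7.5,0,0,0,0,0,0],[7.5,0,0,0,0,0,0]]'
python3 - <<'E'
from h import *
go([*toW([-.020,.010]),.034],TH+np.pi/2);print(toC(tool()[0]["tool_pos"]))
E
```

```text
t: 11.95
tool_pos: [0.5314, -0.1782, 0.03]
tool_rot: [-2.332, -2.087, 0.009]
contact_force: [-0.4, 0.4, 0.2]
opening: 0.0857
t: 12.62
tool_pos: [0.54, -0.1016, 0.0307]
tool_rot: [-2.329, -2.089, 0.008]
contact_force: [0.0, 1.1, 0.2]
opening: 0.085
shift cm [ 7.1   0.36 -0.3 ] turn [ 0.007 -0.02  -3.14 ] deg 180.0 q6 -0.21
shift cm [ 7.1   0.36 -0.3 ] turn [-0.013 -0.005  0.002] deg 1.0 q6 -0.21
[-0.0909731   0.01351451]
```

```bash
python3 -m jog '[[1.2,0,-0.1,0,0,0,0],[2.4,0,-0.1,0,0,0,0],[3.6,0,-0.1,0,0,0,0],[4.8,0,-0.1,0,0,0,0],[6,0,-0.1,0,0,0,0],[6.8,0,-0.1,0,0,0,0],[7.2,0,-0.1,0,0,0,0],[7.2,0,-0.1,0,0,0,0]]'
python3 -m jog '[[0.3,0,-0.1,0,0,0,0],[0.6,0,-0.1,0,0,0,0],[0.9,0,-0.1,0,0,0,0],[1.1,0,-0.1,0,0,0,0],[1.2,0,-0.1,0,0,0,0]]'
python3 - <<'E'
from h import *
print(toC(tool()[0]["tool_pos"]))
E
```

```text
t: 13.28
tool_pos: [0.5478, -0.0289, 0.0319]
tool_rot: [-2.328, -2.09, 0.008]
contact_force: [-0.7, -0.7, 0.3]
opening: 0.0856
t: 13.7
tool_pos: [0.549, -0.0169, 0.0329]
tool_rot: [-2.328, -2.09, 0.008]
contact_force: [0.6, -1.6, -1.2]
opening: 0.0855
[-0.00577901  0.01392721]
```

```bash
python3 -m jog '[[0.15,0,0,0,0,0,0],[0.3,0,0,0,0,0,0],[0.3,0,0,0,0,0,0]]'
python3 -m jog '[[0.1,0,0,0,0,0,0],[0.2,0,0,0,0,0,0],[0.2,0,0,0,0,0,0]]'
python3 -m jog '[[0.1,0,0,0,0,0,0],[0.2,0,0,0,0,0,0],[0.2,0,0,0,0,0,0]]'
python3 - <<'E'
from h import *
print(toC(tool()[0]["tool_pos"]))
E
```

```text
t: 13.95
tool_pos: [0.5493, -0.0138, 0.0329]
tool_rot: [-2.328, -2.09, 0.008]
contact_force: [-0.5, 0.4, 0.3]
opening: 0.0853
t: 14.2
tool_pos: [0.5492, -0.0135, 0.033]
tool_rot: [-2.329, -2.091, 0.013]
contact_force: [-2.2, -7.1, 0.6]
opening: 0.0851
t: 14.45
tool_pos: [0.5491, -0.0134, 0.033]
tool_rot: [-2.331, -2.092, 0.019]
contact_force: [-2.6, -8.8, 0.8]
opening: 0.0856
[-0.00229899  0.01423006]
```

```bash
python3 -m jog '[[-1,0,0,0,0,0,0],[-3,0,0,0,0,0,0],[-6,0,-4,0,0,0,0],[-9,0,-8,0,0,0,0],[-13,0,-10,0,0,0,0]]'
python3 - <<'E'
from h import *
im=cv2.imread("pics/top0.png")[:,:,::-1];hsv=cv2.cvtColor(im,cv2.COLOR_RGB2HSV)
s=4;v=cv2.resize(hsv[165:222,385:450,2],None,fx=s,fy=s,interpolation=2)
k=max(cv2.findContours((v<115).astype(np.uint8),0,1)[0],key=cv2.contourArea)[:,0].astype(float)
px=(k+.5)/s-.5+[385,165]
W0=ray("top",px,0.)[:,:2];W1=ray("top",px,.026)[:,:2]
ax=np.array([np.cos(.95),np.sin(.95)]);n=np.array([-ax[1],ax[0]])
for W,sg,nm in((W0,1,"straight z0"),(W1,-1,"slant z26")):
    c=W1.mean(0);u=(W-c)@ax;y=(W-c)@n
    m=(abs(u)<.04)&(y*sg>0);vx,vy,x,yy=cv2.fitLine(W[m].astype(np.float32),2,0,.01,.01).ravel()
    print(nm,np.arctan(vy/vx),(x,yy))
    if sg==1:e=np.array([x,yy]);d=np.array([vx,vy])*np.sign(vx)
u=(W1-c)@ax;print("ext top plane",u.min(),u.max(),"c",c, "z0",((W0-c)@ax).min())
E
python3 -c "
from h import *
print(tool()[0]['tool_pos'])"
```

```text
t: 14.87
tool_pos: [0.5388, -0.1275, 0.1256]
tool_rot: [-2.33, -2.095, 0.015]
contact_force: [0.8, -0.7, -0.0]
opening: 0.0851
straight z0 0.8834525 (np.float32(0.5149487), np.float32(-0.3220304))
slant z26 1.0230857 (np.float32(0.5328629), np.float32(-0.33448747))
ext top plane -0.06193634458185898 0.06556956590861887 c [ 0.52145414 -0.32643074] z0 -0.06824997680388122
[ 0.53876541 -0.12748732  0.12557918]
```

```bash
python3 -c "
from h import *
go((.499,-.3595,.10),.91+np.pi/2)"
```

```text
shift cm [-23.49  -1.47   2.61] turn [-0.007 -0.016 -2.587] deg 148.0 q6 -0.26
shift cm [-23.49  -1.47   2.61] turn [-0.012  0.005  0.555] deg 32.0 q6 -0.26
```

```bash
python3 -m jog '[[-4,-0.3,0,0,0,0.1,0],[-8,-0.6,0,0,0,0.2,0],[-12,-0.9,0,0,0,0.3,0],[-16,-1.2,1,0,0,0.4,0],[-20,-1.4,2,-0.012,0,0.5,0],[-23.5,-1.5,2.6,-0.012,0,0.555,0],[-23.5,-1.5,2.6,-0.012,0.005,0.555,0],[-23.5,-1.5,2.6,-0.012,0.005,0.555,0]]'
python3 - <<'E'
from h import *
go((.499,-.3595,.012),.91+np.pi/2)
b=get_image("side");a=get_image("top")
c=np.zeros((600,800,3),np.uint8);c[:300]=cv2.resize(a[120:225,220:500],(800,300),interpolation=2);c[300:]=cv2.resize(b[130:235,240:520],(800,300),interpolation=2)
cv2.imwrite("pics/c7.png",c[:,:,::-1])
E
```

```text
t: 15.53
tool_pos: [0.4978, -0.361, 0.0995]
tool_rot: [-2.823, -1.376, -0.001]
contact_force: [0.0, 0.6, -0.5]
opening: 0.0859
shift cm [0.18 0.01 8.75] turn [-2.000e-03  1.000e-03  3.139e+00] deg 180.0 q6 -0.09
shift cm [0.18 0.01 8.75] turn [-0.001 -0.001 -0.003] deg 0.0 q6 -0.09
```

View pics/c7.png

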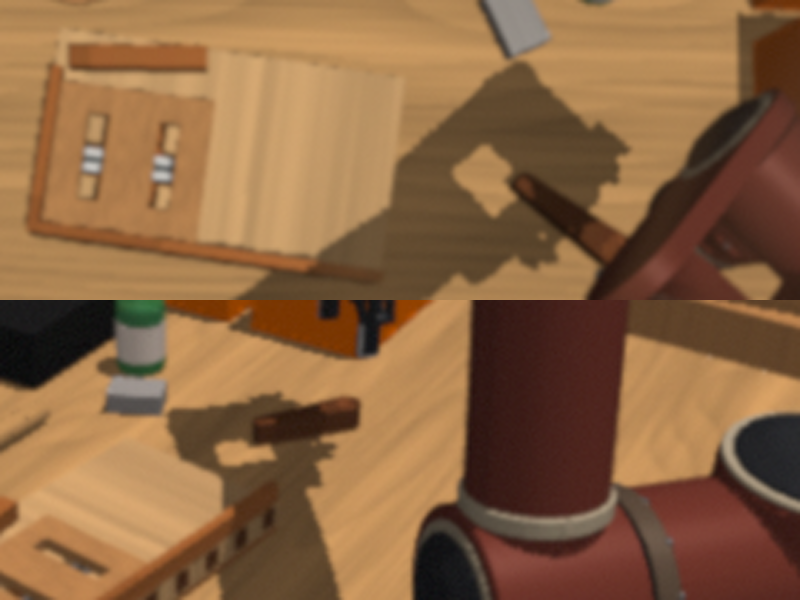

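The panel is home: it sits flush with the stop on the left and the fence below, and the rail shows in both slots at crop (92,160) and (162,170). The arm is over the wedge's thick end, so I'll grip it.

```bash
python3 -m jog '[[0.18,0,3,0,0,0,0],[0.18,0,6,0,0,0,0],[0.18,0,8,0,0,0,0],[0.18,0,8.8,0,0,0,0],[0.18,0,8.8,0,0,0,0]]' 60
python3 -m jog '[[0,0,0,0,0,0,255],[0,0,0,0,0,0,255],[0,0,0,0,0,0,255],[0,0,0,0,0,0,255],[0,0,0,0,0,0,255],[0,0,0,0,0,0,255],[0,0,0,0,0,0,255],[0,0,0,0,0,0,255]]'
python3 -m jog '[[0,0,-2,0,0,0,255],[0,0,-5,0,0,0,255],[0,0,-9,0,0,0,255],[0,0,-9,0,0,0,255],[0,0,-9,0,0,0,255]]'
python3 - <<'E'
from h import *
a=get_image("top");b=get_image("side")
c=np.zeros((600,800,3),np.uint8);c[:,:400]=cv2.resize(a[145:235,385:445],(400,600),interpolation=2);c[:300,400:]=cv2.resize(b[120:195,310:410],(400,300),interpolation=2)
cv2.imwrite("pics/c8.png",c[:,:,::-1])
go([*toW([-.090,-.063]),.12],TH+np.pi/2)
E
```

```text
t: 16.05
tool_pos: [0.4989, -0.3548, 0.0098]
tool_rot: [-2.816, -1.382, 0.001]
contact_force: [0.3, 0.7, -0.3]
opening: 0.0852
t: 16.72
tool_pos: [0.5, -0.3558, 0.0116]
tool_rot: [-2.818, -1.383, -0.001]
contact_force: [-0.1, 0.6, 7.0]
opening: 0.0279
t: 17.13
tool_pos: [0.5017, -0.3577, 0.1052]
tool_rot: [2.817, 1.382, 0.005]
contact_force: [-0.6, -0.4, -0.9]
opening: 0.0279
shift cm [26.64 -5.87 -1.86] turn [-0.003  0.004  2.594] deg 149.0 q6 -0.08
shift cm [26.64 -5.87 -1.86] turn [-0.003 -0.002 -0.548] deg 31.0 q6 -0.08
```

View pics/c8.png

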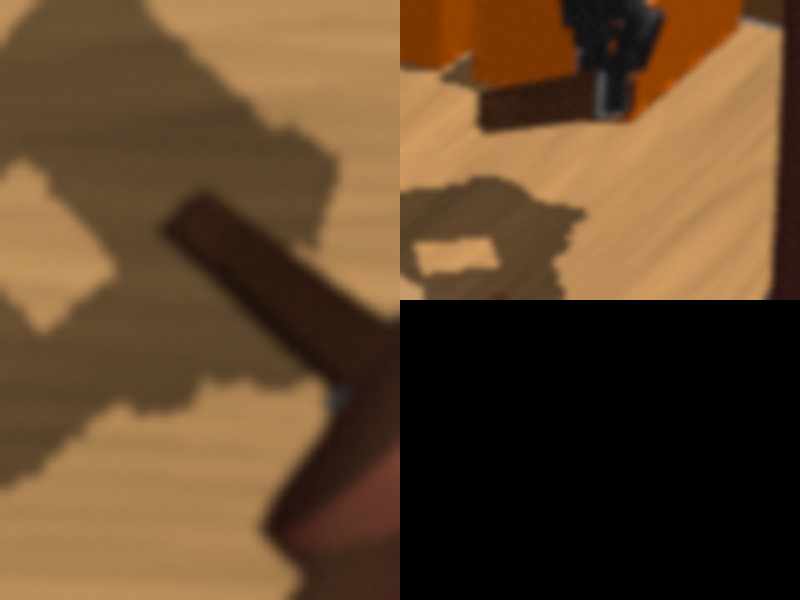

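```bash
python3 - <<'E'
from h import *
o,R=tool();z=o["tool_pos"][2]-.0116
F=lambda p:np.array(p,float)/(20/3)+[385,145]-.43
P=ray("top",F([(163,230),(330,385)]),z)[:,:2];Q=ray("top",F([(205,190),(385,315)]),z+.026)[:,:2]
ang=lambda P:np.arctan2(*(P[0]-P[1])[::-1])
print("straight",ang(P),"slant",ang(Q),"tool x",np.arctan2(R[1,0],R[0,0]))
T=R[:2,:2];print("thin corners in tool (mm)",(P[0]-o["tool_pos"][:2])@T*1e3,(Q[0]-o["tool_pos"][:2])@T*1e3,"straight far",(P[1]-o["tool_pos"][:2])@T*1e3)
E
```

```text
straight 0.8400791705148769 slant 0.9851127533018857 tool x 0.9121226675281543
thin corners in tool (mm) [91.33727109 -0.51998237] [91.92858523 12.56005969] straight far [ 9.7549067  -6.40804179]
```

```bash
python3 -c "
from h import *
go([*toW([-.085,-.065]),.085],TH+.061+np.pi/2)"
python3 -m jog '[[3,-0.5,-1,0,0,-0.1,255],[6,-1,-1,0,0,-0.2,255],[9,-2,-1,0,0,-0.3,255],[13,-3,-1,0,0,-0.4,255],[17,-4,-1,0,0,-0.5,255],[20,-5,-1,0,0,-0.6,255],[23,-5.8,-1,0,0,-0.61,255],[26.6,-5.9,-1,0,0,-0.61,255]]'
python3 -c "
from h import *
go([*toW([-.085,-.065]),.046],TH+.061+np.pi/2)"
```

```text
shift cm [27.17 -5.95  1.65] turn [-0.003  0.003  2.533] deg 145.0 q6 -0.08
shift cm [27.17 -5.95  1.65] turn [-0.003 -0.003 -0.609] deg 35.0 q6 -0.08
t: 17.9
tool_pos: [0.6135, -0.1071, 0.1083]
tool_rot: [-2.268, -2.162, 0.003]
contact_force: [0.7, -1.0, 0.1]
opening: 0.0278
shift cm [0.27 0.55 6.23] turn [ 0.007 -0.012 -3.14 ] deg 180.0 q6 -0.25
shift cm [0.27 0.55 6.23] turn [-0.007 -0.004  0.002] deg 0.0 q6 -0.25
```

```bash
python3 -m jog '[[0.2,0.55,2,-0.007,-0.004,0,255],[0.2,0.55,4,-0.007,-0.004,0,255],[0.2,0.55,5.5,-0.007,-0.004,0,255],[0.2,0.55,6.2,-0.007,-0.004,0,255],[0.2,0.55,6.2,-0.007,-0.004,0,255],[0.2,0.55,6.2,-0.007,-0.004,0,255]]'
python3 - <<'E'
from h import *
go([*toW([-.085,-.065]),.045],TH+.061+np.pi/2)
a=get_image("top");b=get_image("side")
c=np.zeros((600,800,3),np.uint8);c[:300]=cv2.resize(a[120:200,220:400],(800,300),interpolation=2);c[300:]=cv2.resize(b[150:255,190:470],(800,300),interpolation=2)
cv2.imwrite("pics/c9.png",c[:,:,::-1])
E
```

```text
t: 18.4
tool_pos: [0.6177, -0.1053, 0.045]
tool_rot: [-2.273, -2.165, 0.002]
contact_force: [0.6, 0.4, -0.4]
opening: 0.0274
shift cm [ 0.1  0.1 -0. ] turn [ 1.000e-03 -4.000e-03 -3.141e+00] deg 180.0 q6 -0.24
shift cm [ 0.1  0.1 -0. ] turn [-0.003 -0.001  0.001] deg 0.0 q6 -0.24
```

View pics/c9.png

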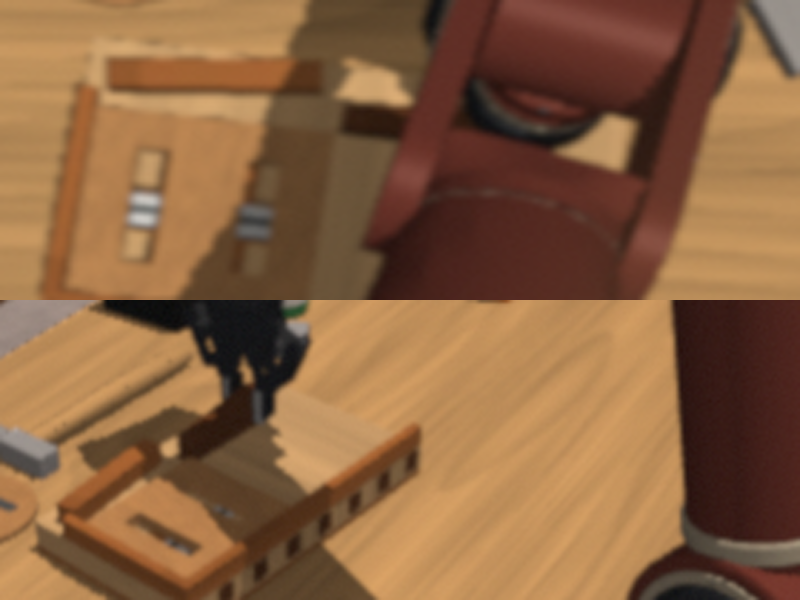

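```bash
python3 - <<'E'
from h import *
a=get_image("top");cv2.imwrite("pics/top9.png",a[:,:,::-1])
c=cv2.resize(a[125:175,250:330],(800,500),interpolation=2)
c=np.clip(c.astype(float)*1.6,0,255).astype(np.uint8)
cv2.imwrite("pics/c10.png",c[:,:,::-1])
E
```

```text
(no output)
```

View pics/c10.png

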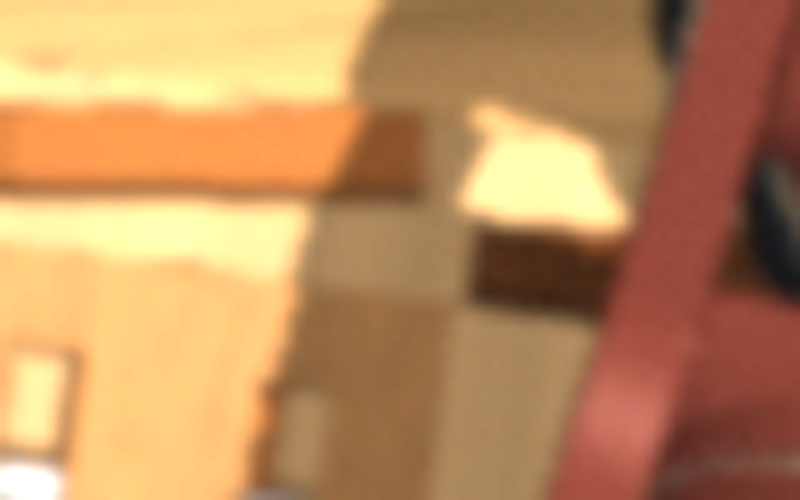

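```bash
python3 - <<'E'
from h import *
F=lambda p:np.array(p,float)/10+[250,125]-.45
for n,p,z in[("panel top edge",[(448,302),(310,290)],.044),("wedge straight bottom",[(472,303),(600,318)],.0335),("wedge thin top slant",[(480,232)],.0595),("keeper foot near",[(422,198)],.032)]:
    print(n,(toC(ray("top",F(p),z))*1e3).round(1).tolist())
E
```

```text
panel top edge [[10.8, -51.3], [45.4, -49.6]]
wedge straight bottom [[4.7, -53.9], [-27.8, -54.5]]
wedge thin top slant [[5.4, -66.6]]
keeper foot near [[20.8, -79.3]]
```

```bash
python3 -m jog '[[0.7,0.03,0.05,0,0,0,255],[1.4,0.06,0.1,0,0,0,255],[2.1,0.1,0.1,0,0,0,255],[2.8,0.13,0.1,0,0,0,255],[3.5,0.15,0.1,0,0,0,255],[4.2,0.17,0.1,0,0,0,255],[5,0.2,0.1,0,0,0,255],[5,0.2,0.1,0,0,0,255]]'
python3 -m jog '[[0.5,0.02,0,0,0,0,255],[1,0.04,0,0,0,0,255],[1.5,0.06,0,0,0,0,255],[2,0.08,0,0,0,0,255],[2.4,0.1,0,0,0,0,255],[2.8,0.12,0,0,0,0,255],[2.9,0.13,0,0,0,0,255],[2.9,0.13,0,0,0,0,255]]'
python3 -c "
from h import *
print(toC(tool()[0]['tool_pos']))"
```

```text
t: 19.22
tool_pos: [0.6229, -0.0539, 0.045]
tool_rot: [-2.273, -2.167, -0.0]
contact_force: [0.2, 0.6, -0.6]
opening: 0.028
t: 19.88
tool_pos: [0.626, -0.0246, 0.0452]
tool_rot: [-2.273, -2.168, -0.001]
contact_force: [2.3, 0.1, -0.8]
opening: 0.0278
[-0.00496212 -0.06338929]
```

```bash
python3 -m jog '[[0,0,0.1,0,0,0,255],[0,0,0.12,0,0,0,130],[0,0,0.12,0,0,0,130],[0,0,0.12,0,0,0,130],[0,0,-3,0,0,0,130],[0,0,-6,0,0,0,130],[-3,0,-6,0,0,0,255],[-6.5,0,-6,0,0,0,255]]'
python3 -m jog '[[-0.5,0,0,0,0,0,255],[-0.5,0,0,0,0,0,255],[-0.5,0,0,0,0,0,255],[-0.5,0,0,0,0,0,255]]'
python3 - <<'E'
from h import *
go([*toW([-.066,-.065]),.046],TH+np.pi/2)
b=get_image("side");a=get_image("top");cv2.imwrite("pics/top11.png",a[:,:,::-1])
c=np.zeros((600,800,3),np.uint8);c[:300]=cv2.resize(a[120:200,220:400],(800,300),interpolation=2);c[300:]=cv2.resize(b[150:255,190:470],(800,300),interpolation=2)
cv2.imwrite("pics/c11.png",c[:,:,::-1])
E
```

```text
t: 20.55
tool_pos: [0.6247, -0.0891, 0.1084]
tool_rot: [2.267, 2.17, 0.006]
contact_force: [0.4, -0.6, -1.1]
opening: 0.0187
t: 20.88
tool_pos: [0.6241, -0.0932, 0.1078]
tool_rot: [2.267, 2.172, 0.006]
contact_force: [0.2, 0.5, 0.3]
opening: 0.0001
shift cm [ 0.75 -0.38  6.18] turn [ 2.000e-03  6.000e-03 -3.074e+00] deg 176.0 q6 -0.22
shift cm [ 0.75 -0.38  6.18] turn [ 0.004 -0.001  0.068] deg 4.0 q6 -0.22
```

The viewer's picture limit is reached (I lost count), so from here I'll go by force, pose and masks.

```bash
python3 -m jog '[[0.2,-0.3,2,0.004,0,0.068,255],[0.2,-0.3,4,0.004,0,0.068,255],[0.2,-0.3,5.5,0.004,0,0.068,255],[0.2,-0.3,6.1,0.004,0,0.068,255],[0.2,-0.3,6.1,0.004,0,0.068,255]]'
python3 -m jog '[[0.5,0,0,0,0,0,255],[1,0,0,0,0,0,255],[1.5,0,0,0,0,0,255],[2,0,0,0,0,0,255],[2.3,0,0,0,0,0,255],[2.3,0,0,0,0,0,255]]'
python3 -m jog '[[0.3,0,0,0,0,0,255],[0.6,0,0,0,0,0,255],[0.8,0,0,0,0,0,255],[0.8,0,0,0,0,0,255]]'
python3 -c "
from h import *
print(toC(tool()[0]['tool_pos']))"
```

```text
t: 21.4
tool_pos: [0.6199, -0.0898, 0.0442]
tool_rot: [-2.336, -2.093, 0.002]
contact_force: [-0.2, -0.7, -0.4]
opening: 0.0002
t: 21.9
tool_pos: [0.6228, -0.0661, 0.0449]
tool_rot: [-2.336, -2.095, 0.001]
contact_force: [-0.8, -0.3, 0.1]
opening: -0.0004
t: 22.23
tool_pos: [0.6238, -0.0579, 0.045]
tool_rot: [-2.336, -2.095, 0.001]
contact_force: [-0.7, 0.0, 0.5]
opening: -0.0
[-0.03824627 -0.0648696 ]
```

```bash
python3 -m jog '[[0.2,0,0,0,0,0,255],[0.4,0,0,0,0,0,255],[0.6,0,0,0,0,0,255],[0.6,0,0,0,0,0,255]]'
python3 -m jog '[[0.2,0,0,0,0,0,255],[0.3,0,0,0,0,0,255],[0.4,0,0,0,0,0,255],[0.4,0,0,0,0,0,255]]'
python3 -m jog '[[0.15,0,0,0,0,0,255],[0.3,0,0,0,0,0,255],[0.3,0,0,0,0,0,255]]'
python3 -c "
from h import *
print(toC(tool()[0]['tool_pos']))"
```

```text
t: 22.57
tool_pos: [0.6245, -0.0516, 0.045]
tool_rot: [-2.335, -2.095, 0.001]
contact_force: [0.1, 0.4, -0.1]
opening: 0.0004
t: 22.9
tool_pos: [0.6249, -0.0474, 0.045]
tool_rot: [-2.335, -2.095, 0.001]
contact_force: [0.3, -0.0, -1.0]
opening: 0.0004
t: 23.15
tool_pos: [0.625, -0.0463, 0.045]
tool_rot: [-2.337, -2.098, 0.006]
contact_force: [-0.2, -6.9, -0.2]
opening: -0.0001
[-0.02655424 -0.06483613]
```

```bash
python3 -m jog '[[0.2,0,0,0,0,0,255],[0.4,0,0,0,0,0,255],[0.6,0,0,0,0,0,255],[0.6,0,0,0,0,0,255]]'
python3 -m jog '[[0.3,0,0,0,0,0,255],[0.6,0,0,0,0,0,255],[0.8,0,0,0,0,0,255],[0.8,0,0,0,0,0,255]]'
python3 -c "
from h import *
print(toC(tool()[0]['tool_pos']))"
```

```text
t: 23.48
tool_pos: [0.6251, -0.046, 0.0452]
tool_rot: [2.332, 2.096, -0.02]
contact_force: [-2.8, -19.7, -0.1]
opening: 0.0004
t: 23.82
tool_pos: [0.6251, -0.046, 0.0453]
tool_rot: [2.324, 2.09, -0.039]
contact_force: [-4.3, -26.5, -0.1]
opening: 0.0
[-0.02626962 -0.06487254]
```

```bash
python3 -m jog '[[-0.5,0,0,0,0,0,255],[-2,0,0,0,0,0,255],[-4,0,-3,0,0,0,255],[-6,0,-7,0,0,0,255],[-10,0,-10,0,0,0,255],[-14,2,-12,0,0,0,255],[-18,4,-13,0,0,0,255],[-22,4,-13,0,0,0,255]]'
python3 -m jog '[[-4,0,0,0,0,0,255],[-8,0,0,0,0,0,255],[-8,0,0,0,0,0,255],[-8,0,0,0,0,0,255]]'
python3 - <<'E'
from h import *
a=get_image("top");cv2.imwrite("pics/topE.png",a[:,:,::-1]);b=get_image("side");cv2.imwrite("pics/sideE.png",b[:,:,::-1])
hsv=cv2.cvtColor(a,cv2.COLOR_RGB2HSV)
s=4;x0,y0,x1,y1=225,125,370,222
v=cv2.resize(hsv[y0:y1,x0:x1],None,fx=s,fy=s,interpolation=2)
def rect(m,z,nm,sel):
    k=[c for c in cv2.findContours(m.astype(np.uint8),0,1)[0] if cv2.contourArea(c)>sel]
    for c in k:
        bx=(cv2.boxPoints(cv2.minAreaRect(c))+.5)/s-.5+[x0,y0];print(nm,cv2.contourArea(c),(toC(ray("top",bx,z))*1e3).round(0).tolist())
rect(v[:,:,2]<95,.055,"dark",150)
rect((v[:,:,1]<60)&(v[:,:,2]>110),.026,"rail",60)
# sampled lightness along cradle lines
def prof(pts,z):
    uv=proj("top",[[*toW(p),z] for p in pts]).round().astype(int);return [tuple(int(q) for q in a[y,x]) for x,y in uv]
print("y line x=77",[(y,t) for y,t in zip(range(-95,90,5),prof([(.077,y/1e3) for y in range(-95,90,5)],.044))])
print("x line y=-63",[(x,t) for x,t in zip(range(-40,150,8),prof([(x/1e3,-.063) for x in range(-40,150,8)],.058))])
E
```

```text
t: 24.48
tool_pos: [0.6445, -0.2493, 0.1834]
tool_rot: [2.318, 2.089, -0.033]
contact_force: [1.2, 0.3, 0.5]
opening: -0.0001
t: 24.82
tool_pos: [0.6355, -0.3311, 0.1856]
tool_rot: [2.322, 2.085, -0.032]
contact_force: [0.3, 0.8, 0.6]
opening: 0.0002
dark 5156.5 [[34.0, 113.0], [38.0, 83.0], [-107.0, 63.0], [-111.0, 93.0]]
dark 988.5 [[92.0, -39.0], [93.0, -54.0], [-9.0, -65.0], [-11.0, -50.0]]
rail 855.0 [[56.0, 24.0], [56.0, -0.0], [39.0, -0.0], [39.0, 24.0]]
rail 866.0 [[118.0, 24.0], [118.0, 0.0], [101.0, 0.0], [102.0, 24.0]]
y line x=77 [(-95, (210, 162, 107)), (-90, (178, 117, 68)), (-85, (169, 102, 53)), (-80, (170, 102, 53)), (-75, (151, 91, 49)), (-70, (106, 61, 36)), (-65, (119, 68, 40)), (-60, (111, 64, 36)), (-55, (92, 57, 33)), (-50, (170, 120, 74)), (-45, (188, 133, 82)), (-40, (188, 133, 83)), (-35, (185, 132, 82)), (-30, (185, 131, 81)), (-25, (187, 133, 82)), (-20, (188, 134, 82)), (-15, (189, 135, 83)), (-10, (189, 134, 83)), (-5, (186, 132, 82)), (0, (184, 132, 81)), (5, (184, 131, 80)), (10, (184, 131, 81)), (15, (185, 132, 82)), (20, (183, 130, 81)), (25, (181, 129, 80)), (30, (182, 130, 80)), (35, (181, 128, 79)), (40, (182, 130, 81)), (45, (185, 132, 82)), (50, (188, 134, 83)), (55, (192, 137, 85)), (60, (192, 137, 85)), (65, (189, 135, 84)), (70, (179, 127, 78)), (75, (148, 96, 55)), (80, (155, 94, 49)), (85, (126, 78, 42))]
x line y=-63 [(-40, (211, 166, 113)), (-32, (205, 161, 110)), (-24, (222, 176, 121)), (-16, (191, 147, 100)), (-8, (94, 54, 31)), (0, (126, 72, 41)), (8, (121, 70, 39)), (16, (100, 58, 33)), (24, (104, 61, 34)), (32, (109, 62, 36)), (40, (111, 66, 38)), (48, (121, 71, 41)), (56, (125, 73, 42)), (64, (117, 68, 38)), (72, (118, 67, 37)), (80, (115, 66, 37)), (88, (119, 69, 40)), (96, (122, 72, 41)), (104, (103, 61, 35)), (112, (127, 91, 58)), (120, (117, 74, 42)), (128, (116, 74, 42)), (136, (137, 85, 47)), (144, (198, 155, 104))]
```

```bash
python3 -c "
from station import *
print(get_obs()['t']);finish_job()"
```

```text
24.9167
the job is handed in; nothing more can be done
```

I packed the kit and handed it in at about 25 s of the 72 s; `finish_job()` gives no verdict.

**What I did**
- **Rail:** I lowered the large aluminium rail into the trough.
- **Panel:** I squared the panel against the fence with the open fingers. Then I pushed it in +x until it met the end stop.
- **Wedge:** I slid the wedge in thin end first while holding it, then drove it home with the closed fingers. It stopped moving as the push rose to about 26 N, somewhat above the 10–20 N you mentioned. I then backed the arm well clear.

**Last checks, from the final top picture**

| Part | Measured | Target |
|---|---|---|
| Wedge x | about 46 mm (spans about -13 to 106 mm) | 45 mm (30–62 mm) |
| Panel -y edge | about -51 mm | -51 mm when on the fence |
| Panel x, from the slots | about 78 mm | 77 mm (73.5–81 mm) |
| Rail y, seen through both slots | about 12 mm | 12 mm (4–20 mm) |

**What is less sure**
- **Rail lengthwise:** I could not measure this at the end because the panel covers the rail. Estimates before lowering were 73–80 mm. The trough only lets it move about 6 mm either way, so it should be within the 66–86 mm limit.
- **Contact force:** the force between wedge and panel was not measured directly, only the drive force.
- **Pictures:** I viewed all 12 allowed, over the planned 8, so the wedge driving and final state were checked by force readings and pixel values, not by eye.
- **Bystanders:** no move went near them, but I did not measure their final positions.
- **Position offsets:** camera and contact estimates disagreed by 1–2 mm in places. The side camera was off by 5–8 mm when measuring the held rail.

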